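# Set a keyed shaft on the key of a V-block jig

## Task

Set the keyed shaft up in the V-block jig for drilling: draw it out of the leaning holder and lay it gently across the two V-blocks, midway between them, with its keyway end on the block that has the fixed key in its groove. Turn it in the grooves, regripping as needed, until you feel the keyway drop over the key and the shaft lies fully home in both V's, then let go of it. Do not drop it, and leave the hammer, the square, the tin and the drill block where they are.

Things in the scene. Friction and masses are not known exactly. Their poses are not given: they have to be found in the camera images.
- shaft: The bare aluminium shaft, round, 40 mm in diameter, 180 mm long, 0.4 to 0.85 kg. Origin: middle of its axis. z runs along the axis to the keyed end; x points out through the middle of the keyway, a straight slot 12 mm wide and 5 mm deep that runs from the keyed end back 60 mm (z = 30 to 90 mm). The rest is plain round.
- shaft_keyed_end (a point): Centre of the shaft's keyed end face (the end that shows the slot; in the holder it is the upper, free end).
- shaft_plain_end (a point): Centre of the shaft's plain end face (in the holder it is the lower end).
- holder: Dark steel socket for the shaft, fixed: square box-section, 44 mm inside, 52 mm outside, on a 135 x 100 mm plate. z: along the bore, outwards, leaning 50 degrees from upright. The shaft lies loose in it, 60 mm deep, 120 mm free, rising 38 degrees above level, away from the robot; play 4 mm above, 2 mm each side. Origin: on the bench below the shaft's middle.
- holder_mouth (a point): Point of the resting shaft's axis at the mouth of the socket, 74 mm above the bench; axes as the holder: z along the bore, outwards; -x up, at right angles to the shaft.
- jig: V-block jig, fixed: green base plate 210 x 110 x 15 mm with two steel V-blocks, each 38 mm long, 70 mm wide, tops 73 mm high, 90-degree V. Origin: bench level, middle of the plate; x runs along the groove to the block with the key, away from the robot; z up. Blocks at x = -78 to -40 and 40 to 78 mm; in the gap the middle of the shaft is free, 60 mm above the plate.
- jig_home (a point): Where the middle of the shaft lies when home, 75 mm above the bench; axes as the jig. The fixed key, 8 mm wide, 30 mm long, with a rounded top, stands in the bottom of the far block's groove (x = 44 to 74 mm). With the keyway elsewhere the shaft rides on the key, about 4 mm high at that block; with the keyway straight down (within some 7 degrees) it drops home.
- hammer: Loose hammer lying beyond the work, 280 mm long, about 35 mm high; not needed.
- square: Loose try square, wooden stock 120 mm, steel blade 150 mm, 26 mm high, lying to the robot's left; not needed.
- tin: Loose round brass-coloured tin of small tools, 110 mm wide, 28 mm high; not needed.
- drills: Loose wooden block 60 x 60 x 55 mm with drill bits standing in it, 110 mm high in all; not needed.

How it is judged (in metres and radians):
On the way, in this order (a step that is already met when the one before it is completed fails the run):
1. the shaft is drawn clear of the holder (z of shaft_plain_end in the frame of holder_mouth above 0.005 m), for 0.1 s.
2. the shaft lies across both V-blocks, keyway end on the block with the key (y of shaft_plain_end in the frame of jig_home between -0.01 and 0.01 m and y of shaft_keyed_end in the frame of jig_home between -0.01 and 0.01 m and z of shaft_plain_end in the frame of jig_home below 0.01 m and z of shaft_keyed_end in the frame of jig_home below 0.012 m and x of shaft_keyed_end in the frame of jig_home above 0.075 m and contact force between shaft and jig above 1 N), for 0.2 s.
At the end, for the whole second after the job is handed in: The shaft lies at rest and released in both V-blocks, midway between them to 12 mm, keyed end on the block with the key; both ends of its axis are within 3 mm sideways and 2 mm in height of the home line, and the keyway points down over the key within 0.17 rad (x of shaft in the frame of jig_home between -0.012 and 0.012 m and y of shaft_plain_end in the frame of jig_home between -0.003 and 0.003 m and y of shaft_keyed_end in the frame of jig_home between -0.003 and 0.003 m and z of shaft_plain_end in the frame of jig_home between -0.002 and 0.002 m and z of shaft_keyed_end in the frame of jig_home between -0.002 and 0.002 m and x of shaft_keyed_end in the frame of jig_home above 0.07 m and angle between the x axis of shaft and the z axis of jig_home, either way round below 0.17 rad and linear speed of shaft below 0.02 m/s and angular speed of shaft below 0.1 rad/s and contact force between the fingers and shaft below 0.1 N); the robot touches nothing.
It fails at once if the shaft is dropped (its middle sinks below 45 mm above the bench) (height (world z) of shaft below 0.045 m).
It fails at once if the shaft is dropped onto the jig (let go with its middle more than 15 mm above home) (horizontal distance between shaft and jig_home below 0.1 m and z of shaft in the frame of jig_home above 0.015 m and contact force between the fingers and shaft below 0.05 N).
It fails at once if the hammer, square, tin or drill block is shifted by more than 30 mm (distance of any of hammer, square, tin, drills from where it was at the start of the episode above 0.03 m).
It also fails if it takes over 67 s, if anything falls off the work surface, if the arm or the gripper's body presses on something with over 40 N, if the wrist force passes 120 N, or if a joint passes its speed limit or range.

## Robot

A 6-joint arm with a two-finger parallel gripper is mounted at the origin on the work surface. World frame = base frame: x ahead of the robot, y to its left, z up, the work surface at z = 0. Lengths are in m, angles in degrees, forces in N, time in s.
With the tool pointing down it reaches from about 0.325 to 1 m from the base axis. Payload 5.1 kg.
Tool frame: the origin (TCP) lies midway between the tips of the shut fingers; the grasp point (between the pads) lies 19 mm behind it; z points along the fingers, y is the line along which they close (so a half turn about z gives the same grasp; the last joint's range is limited). The gripper opens to 85 mm and grips with 20 to 120 N. Pads are 22 mm wide; open, the fingers measure 114 mm over their backs; the gripper's body (76 mm by 85 mm) begins 54 mm behind the grasp point. The pads swing forward as they close: fully open they stand 13 mm farther back than shut.
Start: joints at [60.183, 7.093, 94.555, -0, 78.352, -4.733], TCP at [0.276, 0.589, 0.231] pointing down, gripper open.
Joint ranges: [-149.61, 149.61], [-58.7, 133.49], [1.44, 155.28], [-77.14, 257.14], [18.33, 153.61], [-166.67, 166.67]. Speed limits (degrees/s): [147.25, 147.25, 180, 180, 180, 180].

## Interface

Orientations are given as a 3x3 rotation matrix whose columns are the frame's x, y, z axes.
In Python, from rig import r, eyes, ticket, readout gives the robot as it stands (r), with the cameras (eyes), the job (ticket) and the readings (readout).
- The arm moves only by the shell command python3 drive.py 'ROWS' [FORCE]. ROWS is a JSON list of rows, 1 to 5 of them, each of 7 numbers: a rotation vector rx, ry, rz in degrees, then dx, dy, dz in m, then the opening from 0.0 (shut) to 1.0 (fully open); each row shifts and turns the commanded pose from where the row before left it, along the tool's axes as they then stand; what a row does not reach is not made up. A row lasts 1/8 s, in which the tool goes at most 0.0625 m and 10.7 degrees, less where a joint would pass 70% of its speed; a pose out of reach is approached as far as the arm can. The fingers move at their own pace and stop on an object; FORCE is the grip in N (left out, the last holds). Time passes only in rows, so rows that do not move let the fingers close. It prints the time, the measured TCP pose, the force, the opening and the grip force at its end.
- readout.state(): the state, without advancing time (a new reading comes with each control period).
- eyes.snapshot(name): name is "scene" or "top" or "wrist"; returns a dict with "image" (480x640x3 uint8, blue, green, red), "fx", "fy", "cx", "cy" (pixels), "R" (3x3) and "t" (3): a world point X has camera coordinates R X + t; the wrist camera has in their place "tool_from_camera" (4x4, takes a point from camera to tool coordinates, whose origin is the TCP and whose axes are the flange's). Camera axes: x right, y down, z forward; pixel columns grow to the right and rows downward; lengths in m; the calibration is good to about 2 mm. A picture is of the moment at which its call begins: read the wrist's pose just before it. There is no depth.
- ticket.finish_job(): hands the job in; it is judged then, once.
The state is a dict: "clock": time; "joint_positions": joint angles; "joint_velocities": joint speeds; "joint_torque": joint torques, N m; "position": TCP position; "tool_rot": TCP orientation; "wrist_force": force on the tool from outside, world axes, zero at the start; "wrist_torque": the same for the moment, N m; "gripper_width": opening from 0.0 (shut) to 1.0 (fully open); "grip_force": force on a finger pad.
Only numpy, scipy, OpenCV 4.12 (cv2) and the standard library are available. Lean on these libraries where they do the work, as an engineer would, in place of code of your own. Each camera call takes 0.05 s, during which the arm holds its last target. There are 200 camera calls.

## Working session

There is one attempt and no reset: what is moved stays moved. The work goes in short steps, Python scripts to look and compute and a shell command to move; the robot and the scene stay as the last step left them, time stands still between calls to the robot, and variables do not carry over. Pictures are saved under pics/ and viewed, at most 10 in all, crops included, and the job is handed in when it is done.

```bash
ls; mkdir -p pics; python3 - <<'E'
from rig import r, eyes, ticket, readout
import cv2,numpy as np
for n in("scene","top"):
    s=eyes.snapshot(n); cv2.imwrite(f"pics/{n}0.png",s["image"]); np.savez(f"{n}0.npz",**s)
    print(n,s["fx"],s["fy"],s["cx"],s["cy"],np.round(s["R"],3).tolist(),np.round(s["t"],3))
print(readout.state())
E
```

```text
drive.py
pics
rig.py
scene 460.06174958959815 460.06174958959815 317.0930579609443 238.76375315190953 [[-0.828, 0.56, -0.01], [0.483, 0.705, -0.519], [-0.284, -0.435, -0.855]] [ 0.51  -0.223  1.496]
top 434.13895359579834 434.13895359579834 319.65031072740595 234.50238710559043 [[0.04, -0.999, 0.004], [-0.978, -0.04, -0.206], [0.206, 0.005, -0.978]] [-0.011  0.608  1.175]
{'clock': 0.1, 'joint_positions': array([ 6.01838379e+01,  7.12974594e+00,  9.46267110e+01,  1.97309799e-04,
        7.83539383e+01, -4.73250673e+00]), 'joint_velocities': array([-0.03429389, -0.00220842, -0.00896602,  0.03680661, -0.27988976,
       -0.05039599]), 'joint_torque': array([ 1.11417998e-03, -4.24929500e+01, -3.66654646e+01, -9.43267992e-06,
        3.96028947e-03, -1.70343270e-06]), 'position': array([0.27530397, 0.58819506, 0.23017143]), 'tool_rot': array([[-9.05689398e-01,  4.23940787e-01, -9.60947443e-04],
       [ 4.23941845e-01,  9.05687873e-01, -1.67002850e-03],
       [ 1.62325251e-04, -1.91991294e-03, -9.99998144e-01]]), 'wrist_force': array([-1.04876268,  0.17580686, -0.808972  ]), 'wrist_torque': array([0.03680279, 0.05877157, 0.04196694]), 'grip_force': 0.0, 'gripper_width': 0.9996570732937797}
```

View pics/scene0.png

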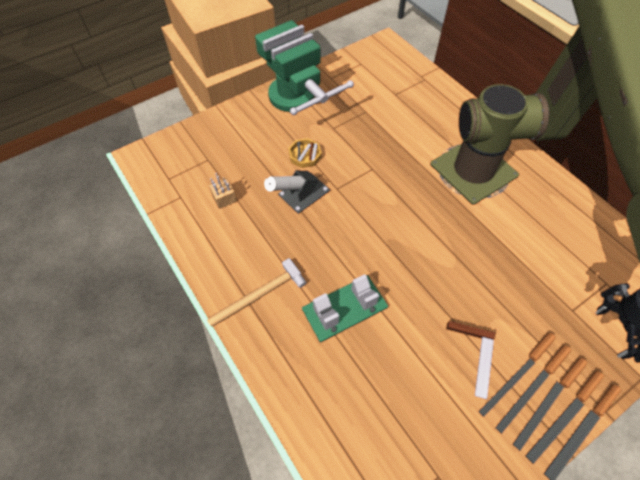

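View pics/top0.png

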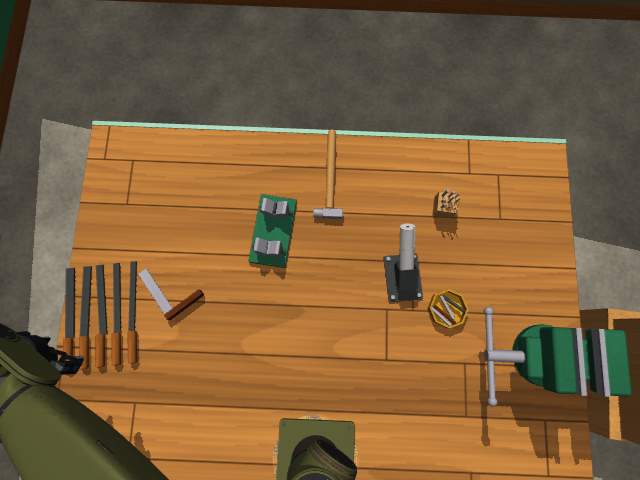

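The scene view shows the jig around (345,308) and the holder and shaft around (300,188). In the top view the jig plate corners are near (260,195), (297,199), (286,267) and (249,262). The shaft's free end is at (407,228), and the holder plate spans (384..422, 255..302).

```bash
cat > h.py <<'E'
import numpy as np,cv2
def K(s): return np.array([[s["fx"],0,s["cx"]],[0,s["fy"],s["cy"]],[0,0,1.]])
def load(n): 
    d=np.load(n,allow_pickle=True); return {k:(d[k] if d[k].ndim else d[k].item()) for k in d}
def ray(s,uv):
    d=np.linalg.inv(K(s))@np.array([uv[0],uv[1],1.]); R=np.array(s["R"]);return -R.T@s["t"],R.T@d
def atz(s,uv,z):
    c,d=ray(s,uv); return c+d*(z-c[2])/d[2]
def tri(obs):
    A=np.zeros((3,3));b=np.zeros(3)
    for s,uv in obs:
        c,d=ray(s,uv);d=d/np.linalg.norm(d);P=np.eye(3)-np.outer(d,d);A+=P;b+=P@c
    X=np.linalg.solve(A,b)
    return X,[float(np.linalg.norm(np.cross(X-ray(s,u)[0],ray(s,u)[1]/np.linalg.norm(ray(s,u)[1])))) for s,u in obs]
def proj(s,X):
    p=K(s)@(np.array(s["R"])@X+s["t"]);return p[:2]/p[2]
def wrist(r,name):
    """snapshot wrist with world R,t from state"""
    st=readout.state();s=dict(eyes.snapshot("wrist"));T=np.array(s["tool_from_camera"])
    W=np.eye(4);W[:3,:3]=st["tool_rot"];W[:3,3]=st["position"];C=np.linalg.inv(W@T)
    s["R"]=C[:3,:3];s["t"]=C[:3,3];np.savez(name+".npz",**s);cv2.imwrite("pics/"+name+".png",s["image"]);return s
E
python3 - <<'E'
from h import *
t=load("top0.npz");s=load("scene0.npz")
for uv in[(260,195),(297,199),(286,267),(249,262)]:print("jig",atz(t,uv,.015).round(3))
for uv in[(384,256),(417,256),(423,299),(390,302)]:print("hold",atz(t,uv,.005).round(3))
print(tri([(t,(407,228)),(s,(270,185))]))
E
python3 - <<'E'
from rig import r, eyes, ticket, readout
s=eyes.snapshot("wrist");import numpy as np;print(np.round(s["tool_from_camera"],3),s["fx"])
E
R='[0,0,0,-0.0413,-0.0235,-0.013,1]'
python3 drive.py '[[0,0,0,-0.041,-0.0235,-0.013,1],[0,0,0,-0.041,-0.0235,-0.013,1],[0,0,0,-0.041,-0.0235,-0.013,1],[0,0,0,-0.041,-0.0235,-0.013,1],[0,0,0,-0.041,-0.0235,-0.013,1]]'
python3 drive.py '[[0,0,0,-0.041,-0.0235,-0.013,1],[0,0,0,-0.041,-0.0235,-0.013,1],[0,0,0,-0.041,-0.0235,-0.013,1],[0,0,0,-0.041,-0.0235,-0.013,1],[0,0,0,-0.041,-0.0235,-0.013,1]]'
python3 drive.py '[[0,0,-10,0,0,0,1],[0,0,-10,0,0,0,1],[0,0,0,0,0,0,1]]'
python3 - <<'E'
from rig import r, eyes, ticket, readout
from h import *
s=wrist(r,"w1")
st=readout.state();print(st["position"],st["tool_rot"].round(3),st["joint_positions"].round(1))
t=load("top0.npz");c=load("scene0.npz")
a=cv2.resize(c["image"][160:220,250:340],None,fx=4.44,fy=4.44,interpolation=cv2.INTER_CUBIC)[:266,:400]
b=cv2.resize(t["image"][215:310,370:430],None,fx=4.44,fy=4.44,interpolation=cv2.INTER_CUBIC)
m=np.zeros((430,700,3),np.uint8);m[:a.shape[0],:a.shape[1]]=a;m[:b.shape[0],420:420+b.shape[1]]=b[:430];cv2.imwrite("pics/m1.png",m)
E
```

```text
clock: 0.78
position: [0.412, 0.3939, 0.2964]
tool_rot: [[-0.906, 0.424, -0.0], [0.424, 0.906, -0.0], [0.0, -0.0, -1.0]]
wrist_force: [0.1, 0.1, 0.5]
gripper_width: 1.002
grip_force: 0.0
clock: 1.4
position: [0.5478, 0.2006, 0.3614]
tool_rot: [[-0.906, 0.424, -0.0], [0.424, 0.906, -0.0], [0.0, -0.0, -1.0]]
wrist_force: [0.9, 0.2, -0.3]
gripper_width: 0.995
grip_force: 0.0
clock: 1.78
position: [0.5472, 0.2018, 0.3609]
tool_rot: [[-0.996, 0.091, -0.001], [0.091, 0.996, -0.0], [0.001, -0.0, -1.0]]
wrist_force: [-0.2, 0.3, 0.6]
gripper_width: 0.998
grip_force: 0.0
[0.54717064 0.20195868 0.36093503] [[-0.996  0.092 -0.001]
 [ 0.092  0.996 -0.   ]
 [ 0.001 -0.    -1.   ]] [ 15.   -4.1  93.7  -0.   90.4 -69.8]
```

View pics/m1.png

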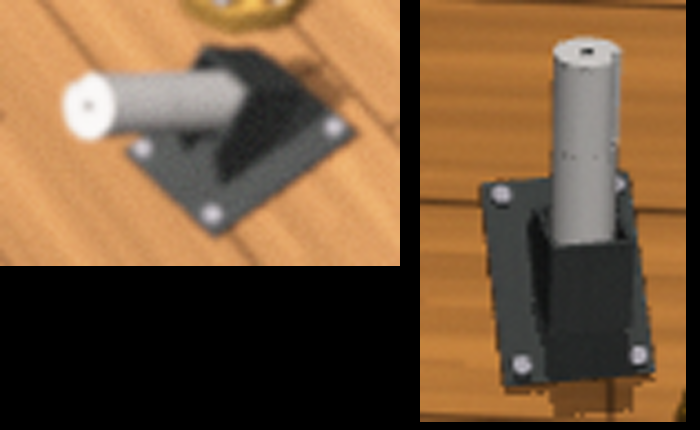

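View pics/w1.png

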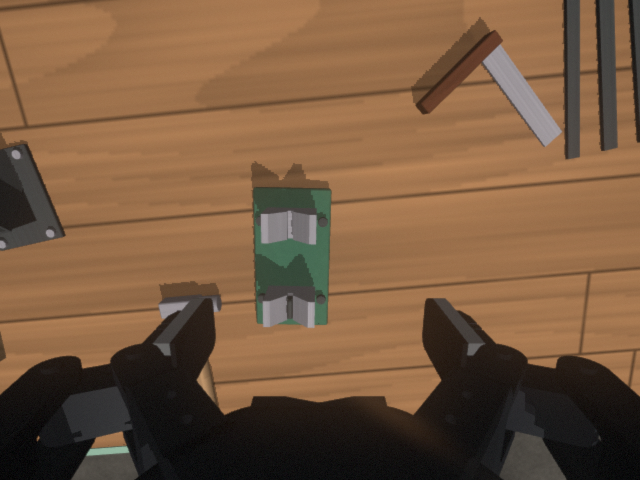

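In the crops the shaft end face carries only a centre mark, and a faint step on the shaft's right edge suggests the keyway faces right (-y). In w1 the jig plate corners are at about (254,188), (330,189), (328,324) and (257,324), and the key is dark in the far block at (290,305).

```bash
python3 drive.py '[[0,0,0,-0.025,-0.051,0.003,1],[0,0,0,-0.025,-0.051,0.003,1],[0,0,0,-0.025,-0.051,0.003,1],[0,0,0,-0.025,-0.051,0.003,1],[0,0,0,0,0,0,1]]' | head -2
python3 - <<'E'
from rig import r, eyes, ticket, readout
from h import *
wrist(r,"w2")
E
python3 drive.py '[[0,0,0,-0.025,-0.051,0.003,1],[0,0,0,-0.025,-0.051,0.003,1],[0,0,0,-0.025,-0.051,0.003,1],[0,0,0,-0.025,-0.051,0.003,1],[0,0,0,-0.025,-0.051,0.003,1]]'
python3 drive.py '[[0,0,0,-0.025,-0.051,0.003,1],[0,0,0,0,0,0,1]]'
python3 - <<'E'
from rig import r, eyes, ticket, readout
from h import *
wrist(r,"w3")
a=load("w2.npz")["image"];b=load("w3.npz")["image"]
cv2.imwrite("pics/m2.png",np.hstack([a[:, :],b])[:330]) if 0 else cv2.imwrite("pics/m2.png",np.vstack([a[40:340],b[0:300]]))
s=load("w1.npz")
for uv in[(254,188),(330,189),(328,324),(257,324)]:print("jig",atz(s,uv,.015).round(4))
E
```

```text
clock: 2.45
position: [0.6293, -0.0132, 0.3479]
clock: 3.12
position: [0.7317, -0.2745, 0.3347]
tool_rot: [[-0.996, 0.088, 0.001], [0.088, 0.996, 0.0], [-0.001, 0.0, -1.0]]
wrist_force: [-0.0, 0.7, 0.1]
gripper_width: 1.001
grip_force: 0.0
clock: 3.38
position: [0.7515, -0.3301, 0.3276]
tool_rot: [[-0.996, 0.092, -0.004], [0.092, 0.996, 0.002], [0.004, 0.001, -1.0]]
wrist_force: [0.4, 0.9, -0.2]
gripper_width: 1.001
grip_force: 0.0
jig [0.5207 0.113  0.015 ]
jig [0.5318 0.2188 0.015 ]
jig [0.739  0.1984 0.015 ]
jig [0.7289 0.0885 0.015 ]
```

View pics/m2.png

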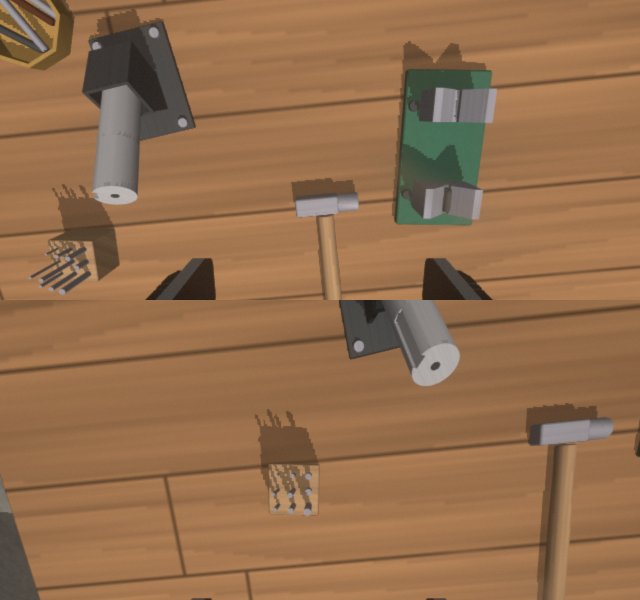

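The upper half (w2) shows the shaft end face at (115,236) in w2 pixels, with the jig on the right. The lower half (w3) has the end face at about (435,66), with a step on its left side that needs an enlargement.

```bash
python3 - <<'E'
from h import *
z=lambda im,x,y,w,h,f:cv2.resize(im[y:y+h,x:x+w],None,fx=f,fy=f,interpolation=cv2.INTER_CUBIC)
b=load("w3.npz")["image"];a=load("w2.npz")["image"]
m=np.zeros((600,800,3),np.uint8)
p=z(b,385,20,85,75,4.7);m[:p.shape[0],:p.shape[1]]=p
p=z(a,390,100,115,170,3.5);m[:p.shape[0],400:400+p.shape[1]]=p[:600,:400]
p=z(a,75,180,80,70,3.4);m[355:355+p.shape[0],:p.shape[1]]=p
cv2.imwrite("pics/m3.png",m)
E
```

```text
(no output)
```

View pics/m3.png

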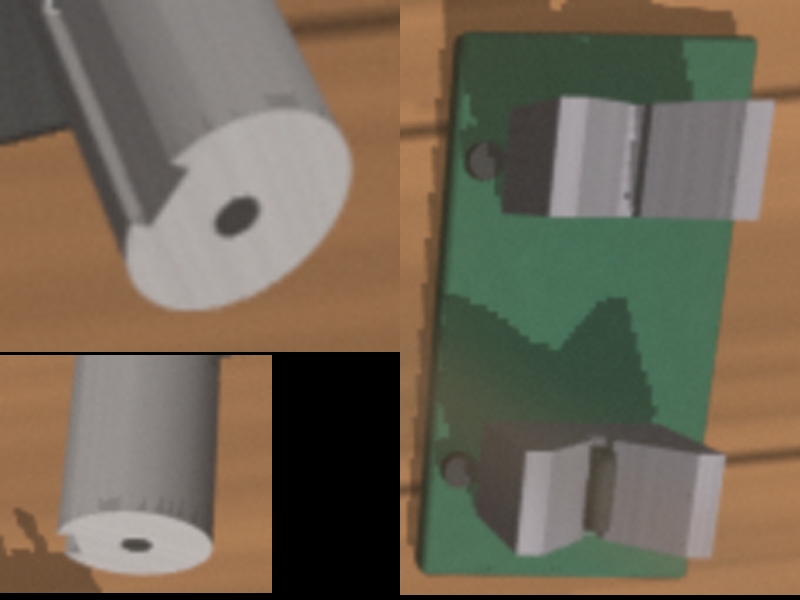

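Clear now: the keyway faces the robot's right side of the shaft (slot-floor corners at about (187,168) and (150,222), face centre (237,216) in the crop). The key shows dark in the far V, and the plate corners are crisp.

```bash
python3 - <<'E'
from h import *
w1,w2,w3=[load(f"w{i}.npz") for i in(1,2,3)];t=load("top0.npz");sc=load("scene0.npz")
J=[(254,188),(330,189),(328,324),(257,324)]
J2=[(390+(u-400)/3.5,100+v/3.5) for u,v in[(458,33),(757,38),(686,577),(417,573)]]
P=[]
for a,b in zip(J,J2):
    X,e=tri([(w1,a),(w2,b)]);P.append(np.array([atz(w1,a,.015),atz(w2,b,.015)]).mean(0));print(X.round(4),np.round(e,4),atz(w2,b,.015).round(4))
P=np.array(P);c=P.mean(0);d=(P[2]+P[3]-P[0]-P[1]);print("jig c",c.round(4),"yaw",np.degrees(np.arctan2(d[1],d[0])))
for uv,z in[((637,105),.0467),((634,215),.0467)]:print("V bottom near",atz(w2,(390+(uv[0]-400)/3.5,100+uv[1]/3.5),z).round(4))
f2=(75+136/3.4,180+190/3.4);f3=(385+237/4.7,20+216/4.7)
F,e=tri([(w2,f2),(w3,f3)]);print("face",F.round(4),e, "w/ top,scene",tri([(w2,f2),(w3,f3),(t,(407.3,226.3)),(sc,(269.8,184))]))
# shaft yaw: mouth end - holder plate screws in w2; plate edges
q=[(95.5,87),(153.5,73),(182.5,163)]
Q=[atz(w2,u,.008) for u in q];print("screws",np.round(Q,4));d=Q[2]-Q[1];yaw=np.arctan2(d[1],d[0]);print("holder yaw",np.degrees(yaw))
for yaw in(yaw,np.radians(7.5)):
    a=np.array([np.cos(.663)*np.cos(yaw),np.cos(.663)*np.sin(yaw),np.sin(.663)])
    up=np.array([-np.sin(.663)*np.cos(yaw),-np.sin(.663)*np.sin(yaw),np.cos(.663)]);lat=np.cross(up,a) # left
    for uv in[(187,168),(150,222),(172,160),(128,232)]:
        cc,dd=ray(w3,(385+uv[0]/4.7,20+uv[1]/4.7));X=cc+dd*((F-cc)@a)/(dd@a)-F
        print((X@lat*1e3).round(1),(X@up*1e3).round(1),end=" | ")
    print("mouth",(F-.12*a).round(4))
E
```

```text
[0.5206 0.1119 0.0104] [0.0005 0.0005] [0.5205 0.1106 0.015 ]
[0.5323 0.219  0.0168] [0.0007 0.0007] [0.5328 0.2201 0.015 ]
[0.7405 0.1985 0.0127] [0.0003 0.0003] [0.74   0.1977 0.015 ]
[0.7289 0.0879 0.0134] [0.0007 0.0007] [0.7276 0.0873 0.015 ]
jig c [0.6302 0.1543 0.015 ] yaw -6.23828325012379
V bottom near [0.553  0.1641 0.0467]
V bottom near [0.5903 0.1633 0.0467]
face [ 0.6246 -0.2197  0.1513] [1.120553909386203e-06, 1.1205539095802687e-06] w/ top,scene (array([ 0.62410927, -0.21970892,  0.14897351]), [0.0014383888015025343, 0.0006764013019655329, 0.002016471777749209, 0.0012533920534558711])
screws [[ 0.4543 -0.2854  0.008 ]
 [ 0.4453 -0.2074  0.008 ]
 [ 0.5588 -0.1926  0.008 ]]
holder yaw 7.464641908031819
-10.9 12.8 | -16.1 3.3 | -13.8 15.1 | -20.0 2.3 | mouth [ 0.5308 -0.232   0.0774]
-10.9 12.8 | -16.1 3.4 | -13.8 15.1 | -20.0 2.4 | mouth [ 0.5308 -0.2321  0.0774]
```

```bash
cat >> h.py <<'E'
from scipy.spatial.transform import Rotation as Ro
def axes(a,tilt=0,pitch=0):
    """tool rot with x=-a, leaning by tilt deg (clockwise seen along +a)"""
    x=-a/np.linalg.norm(a);y=np.cross([0,0,-1.],x);y/=np.linalg.norm(y);z=np.cross(x,y)
    return Ro.from_rotvec(np.radians(tilt)*-x).as_matrix()@np.c_[x,y,z]
def delta(st,p,R):
    R0=st["tool_rot"];print("shift",(R0.T@(np.array(p)-st["position"])).round(4),"rotvec",Ro.from_matrix(R0.T@R).as_rotvec(degrees=True).round(2))
def av(yaw,el): y,e=np.radians([yaw,el]);return np.array([np.cos(e)*np.cos(y),np.cos(e)*np.sin(y),np.sin(e)])
E
python3 - <<'E'
from rig import r, eyes, ticket, readout
from h import *
st=readout.state();a=av(7.5,38);R=axes(a);print(R.round(3));G=np.array([.624,-.2197,.149])-.09*a
for k in(.0,):
  T=G+.022*R[:,2];print("grasp TCP",T)
  delta(st,T-.12*R[:,2]+[0,0,.12],R)
E
```

```text
[[-0.781 -0.131  0.61 ]
 [-0.103  0.991  0.08 ]
 [-0.616  0.    -0.788]]
grasp TCP [ 0.56711445 -0.22718913  0.07625423]
shift [0.2647 0.0675 0.0391] rotvec [ -4.09 -37.98 -12.25]
```

```bash
python3 drive.py '[[0,0,0,0.053,0.0135,0.008,1],[0,0,0,0.053,0.0135,0.008,1],[0,0,0,0.053,0.0135,0.008,1],[0,0,0,0.053,0.0135,0.008,1],[0,0,0,0.053,0.0135,0.008,1]]' | head -2
python3 drive.py '[[-1.02,-9.5,-3.06,0,0,0,1],[-1.02,-9.5,-3.06,0,0,0,1],[-1.02,-9.5,-3.06,0,0,0,1],[-1.02,-9.5,-3.06,0,0,0,1],[0,0,0,0,0,0,1]]'
cat > d.py <<'E'
from rig import r, eyes, ticket, readout
from h import *
import sys
st=readout.state();yaw,el,tilt,x,y,z=map(float,sys.argv[1:7])
delta(st,[x,y,z],axes(av(yaw,el),tilt));print("joints",st["joint_positions"].round(1))
E
python3 d.py 7.5 38 0 .567 -.2272 .0763
```

```text
clock: 4.05
position: [0.4917, -0.2344, 0.2921]
clock: 4.68
position: [0.4914, -0.2354, 0.2896]
tool_rot: [[-0.781, -0.131, 0.611], [-0.103, 0.991, 0.081], [-0.616, 0.0, -0.788]]
wrist_force: [0.4, -0.2, -0.4]
gripper_width: 1.003
grip_force: 0.0
shift [ 0.0716 -0.0018  0.2149] rotvec [0.01 0.04 0.01]
joints [ -46.   -25.1  123.    34.2   61.9 -154.6]
```

```bash
python3 drive.py '[[0,0,0,0.036,-0.001,0,1],[0,0,0,0.0356,-0.001,0,1],[0,0,0,0,0,0.04,1],[0,0,0,0,0,0.04,1],[0,0,0,0,0,0.04,1]]' | head -2
python3 drive.py '[[0,0,0,0,0,0.0,1],[0,0,0,0,0,0,1]]' | head -2
python3 - <<'E'
from rig import r, eyes, ticket, readout
from h import *
wrist(r,"w4")
E
python3 d.py 7.5 38 0 .567 -.2272 .0763
```

```text
clock: 5.3
position: [0.5133, -0.2363, 0.1538]
clock: 5.55
position: [0.5122, -0.2369, 0.1545]
shift [0.0049 0.0033 0.0964] rotvec [-0.13  0.24  0.27]
joints [ -44.2  -14.8  128.9   40.9   47.8 -165.3]
```

View pics/w4.png

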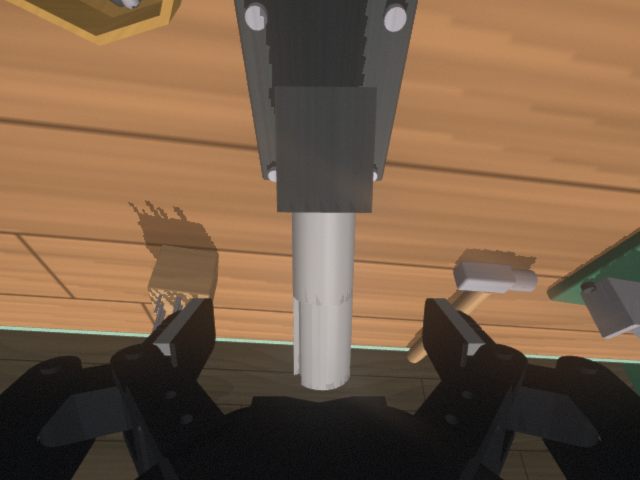

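The w4 view shows the shaft centred between the fingers (column ~323 against a midpoint of ~319), with the keyway on the left and the holder mouth at row 212. Joint 6 is near its limit, so I'll back off and flip the tool 180°.

```bash
python3 drive.py '[[0,0,10,0,0,-0.04,1],[0,0,10,0,0,-0.02,1],[0,0,10,0,0,0,1],[0,0,10,0,0,0,1],[0,0,10,0,0,0,1]]' | head -2
python3 drive.py '[[0,0,10,0,0,0,1],[0,0,10,0,0,0,1],[0,0,10,0,0,0,1],[0,0,10,0,0,0,1],[0,0,10,0,0,0,1]]' | head -2
python3 drive.py '[[0,0,10,0,0,0,1],[0,0,10,0,0,0,1],[0,0,10,0,0,0,1],[0,0,10,0,0,0,1],[0,0,10,0,0,0,1]]' | head -2
python3 drive.py '[[0,0,10,0,0,0,1],[0,0,10,0,0,0,1],[0,0,10,0,0,0,1],[0,0,0,0,0,0,1]]'
sed -i 's/x=-a\/np/x=a\/np/; s/tilt)\*-x/tilt)*x/' h.py
python3 d.py 7.5 38 0 .567 -.2272 .0763
```

```text
clock: 6.22
position: [0.4744, -0.243, 0.2025]
clock: 6.85
position: [0.4744, -0.2429, 0.2025]
clock: 7.48
position: [0.4744, -0.2429, 0.2024]
clock: 7.98
position: [0.4745, -0.2428, 0.2021]
tool_rot: [[0.778, 0.133, 0.614], [0.108, -0.991, 0.077], [0.619, 0.006, -0.785]]
wrist_force: [-0.4, -0.4, -0.2]
gripper_width: 0.995
grip_force: 0.0
shift [-0.0042 -0.004   0.1568] rotvec [ 0.21 -0.24  0.33]
joints [-48.5 -22.4 129.7  38.3  55.4  16.3]
```

```bash
python3 drive.py '[[0.2,-0.2,0.3,-0.004,-0.003,0.04,1],[0,0,0,0,0,0.04,1],[0,0,0,0,0,0.035,1],[0,0,0,0,0,0.022,1],[0,0,0,0,0,0.02,1]]'
python3 drive.py '[[0,0,0,0,0,0,1],[0,0,0,0,0,0,1]]'
python3 d.py 7.5 38 0 .567 -.2272 .0763
```

```text
clock: 8.6
position: [0.5674, -0.227, 0.0741]
tool_rot: [[0.781, 0.132, 0.61], [0.104, -0.991, 0.082], [0.615, -0.001, -0.788]]
wrist_force: [0.2, -0.2, 0.7]
gripper_width: 0.997
grip_force: 0.0
clock: 8.85
position: [0.5668, -0.2273, 0.075]
tool_rot: [[0.781, 0.131, 0.61], [0.102, -0.991, 0.082], [0.616, -0.002, -0.788]]
wrist_force: [-0.7, -0.7, -0.4]
gripper_width: 0.999
grip_force: 0.0
shift [ 0.0009 -0.     -0.0009] rotvec [-0.08 -0.01 -0.05]
joints [-38.6  -1.6 126.3  47.6  37.    9.6]
```

```bash
python3 drive.py '[[0,0,0,0,0,0,0.3],[0,0,0,0,0,0,0.3],[0,0,0,0,0,0,0.3],[0,0,0,0,0,0,0.3],[0,0,0,0,0,0,0.3]]' 70
python3 drive.py '[[0,0,0,0,0,0,0.3],[0,0,0,0,0,0,0.3],[0,0,0,0,0,0,0.3]]' | egrep -v rot
```

```text
clock: 9.48
position: [0.5669, -0.2271, 0.0744]
tool_rot: [[0.782, 0.13, 0.61], [0.101, -0.992, 0.082], [0.615, -0.003, -0.788]]
wrist_force: [-3.7, 0.2, 6.3]
gripper_width: 0.452
grip_force: 69.8
clock: 9.85
position: [0.5669, -0.227, 0.0744]
wrist_force: [-2.7, -0.3, 6.0]
gripper_width: 0.451
grip_force: 69.8
```

```bash
python3 drive.py '[[0,0,0,0.004,0,-0.0015,0.3],[0,0,0,0.01,0,0,0.3],[0,0,0,0.015,0,0,0.3],[0,0,0,0.015,0,0,0.3]]' | egrep -v rot
python3 drive.py '[[0,0,0,0.02,0,0,0.3],[0,0,0,0.02,0,0,0.3],[0,0,0,0.02,0,0,0.3],[0,0,0,0.0,0,0,0.3]]'
python3 - <<'E'
from rig import r, eyes, ticket, readout
from h import *
s=wrist(r,"w5")
E
python3 d.py -6.2 0 0 .63 .155 .2
```

```text
clock: 10.35
position: [0.6, -0.2216, 0.1009]
wrist_force: [-0.9, 0.2, -4.2]
gripper_width: 0.449
grip_force: 70.4
clock: 10.85
position: [0.6483, -0.216, 0.1397]
tool_rot: [[0.781, 0.131, 0.61], [0.102, -0.991, 0.083], [0.616, -0.003, -0.788]]
wrist_force: [0.2, -0.4, -6.0]
gripper_width: 0.448
grip_force: 70.7
shift [ 0.062  -0.37   -0.0281] rotvec [ -4.77 -37.68  13.17]
joints [-32.2   1.  116.4  39.2  38.7  24.3]
```

View pics/w5.png

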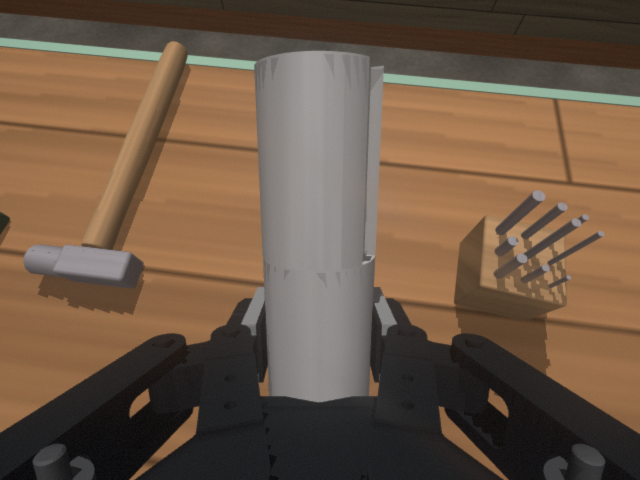

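w5 shows the shaft held and out of the holder. The keyed end is at the top (rim at (256..383, 57)), the slot runs along the right edge, and its end is at (370,258).

```bash
python3 - <<'E'
from h import *
s=load("w5.npz");T=np.array(s["tool_from_camera"])
def tr(uv): return T[:3,3],T[:3,:3]@np.linalg.inv(K(s))@[uv[0],uv[1],1.]
def atzt(uv,z): c,d=tr(uv);return (c+d*(z-c[2])/d[2])
for h in(.018,.022,.026):
    print(h,"end top",(atzt((313,55),-h-.02)*1e3).round(1),"slot end",(atzt((370,258),-h-.01)*1e3).round(1),
     "axis y far",[(atzt(u,-h)*1e3).round(1)[1] for u in((256,66),(383,66))],"near",[(atzt(u,-h)*1e3).round(1)[1] for u in((264,275),(376,275),(268,390),(370,390))])
E
```

```text
0.018 end top [ 92.8  -0.9 -38. ] slot end [ 31.4  18.6 -28. ] axis y far [np.float64(-20.0), np.float64(22.0)] near [np.float64(-20.3), np.float64(22.8), np.float64(-20.7), np.float64(22.4)]
0.022 end top [ 91.8  -0.8 -42. ] slot end [ 32.6  18.  -32. ] axis y far [np.float64(-19.3), np.float64(21.3)] near [np.float64(-19.6), np.float64(22.1), np.float64(-20.0), np.float64(21.7)]
0.026 end top [ 90.8  -0.7 -46. ] slot end [ 33.8  17.4 -36. ] axis y far [np.float64(-18.7), np.float64(20.6)] near [np.float64(-19.0), np.float64(21.3), np.float64(-19.3), np.float64(21.0)]
```

```bash
python3 drive.py '[[0,0,0,0.009,-0.04,-0.012,0.3],[0,0,0,0.009,-0.053,-0.004,0.3],[0,0,0,0.009,-0.053,-0.004,0.3],[0,0,0,0.009,-0.053,-0.004,0.3],[0,0,0,0.009,-0.053,-0.004,0.3]]' |egrep -v rot
python3 drive.py '[[0,0,0,0.009,-0.053,-0.002,0.3],[0,0,0,0.009,-0.053,-0.002,0.3],[-1.2,-9.4,3.3,0,0,0,0.3],[-1.2,-9.4,3.3,0,0,0,0.3],[-1.2,-9.4,3.3,0,0,0,0.3]]'|egrep -v rot
python3 drive.py '[[-1.2,-9.4,3.3,0,0,0,0.3],[0,0,0,0,0,0,0.3],[0,0,0,0,0,0,0.3]]'
python3 d.py -6.2 0 0 .63 .155 .2
```

```text
clock: 11.52
position: [0.6304, 0.0372, 0.1874]
wrist_force: [-0.1, 0.1, -4.7]
gripper_width: 0.452
grip_force: 72.0
clock: 12.15
position: [0.629, 0.1428, 0.2032]
wrist_force: [1.1, -0.8, -5.7]
gripper_width: 0.448
grip_force: 72.1
clock: 12.52
position: [0.6292, 0.1421, 0.2025]
tool_rot: [[0.994, -0.11, 0.001], [-0.11, -0.994, -0.001], [0.001, 0.0, -1.0]]
wrist_force: [-0.3, 0.4, -4.8]
gripper_width: 0.446
grip_force: 72.1
shift [-0.0006 -0.013   0.0025] rotvec [ 0.02 -0.08 -0.1 ]
joints [  8.    7.5  96.9  -0.   75.5 104.3]
```

```bash
python3 - <<'E'
from h import *
w1,w2=load("w1.npz"),load("w2.npz")
j=np.radians(-6.2);ex=np.array([np.cos(j),np.sin(j)]);ey=np.array([-ex[1],ex[0]])
def rel(P): d=P[:2]-[.630,.1543];return (1e3*np.array([d@ex,d@ey])).round(1)
c=lambda u,v:(390+(u-400)/3.5,100+v/3.5)
print("w1 Vnear",rel(atz(w1,(290,235),.047)),"key",rel(atz(w1,(290,307),.055)))
print("w1 near block top",rel(atz(w1,(261,241),.073)),rel(atz(w1,(317,241),.073)),"far",rel(atz(w1,(263,325),.073)),rel(atz(w1,(315,324),.073)))
print("w2 key",rel(atz(w2,c(600,485),.055)),"near outer",rel(atz(w2,c(553,216),.073)),rel(atz(w2,c(760,219),.073)),"far outer",rel(atz(w2,c(517,552),.073)),rel(atz(w2,c(711,556),.073)))
E
```

```text
w1 Vnear [-45.   -0.2] key [57.2 -0.1]
w1 near block top [-42.6 -35.4] [-43.8  36.5] far [ 76.3 -35.8] [73.6 35.6]
w2 key [56.6 -0. ] near outer [-40.2 -32.6] [-40.   36.9] far outer [ 77.5 -34.2] [78.2 35.9]
```

```bash
python3 drive.py '[[10,0,0,0,-0.0038,-0.0003,0.3],[10,0,0,0,-0.0038,-0.0003,0.3],[10,0,0,0,-0.0038,-0.0003,0.3],[10,0,0,0,-0.0038,-0.0003,0.3],[0,0,0,0,0,0,0.3]]' 
cat > g.py <<'E'
# usage: tilt dz [dx]: report shift to bring shaft mid to home + dz, at tilt
from rig import r, eyes, ticket, readout
from h import *
import sys
tilt,dz=map(float,sys.argv[1:3]);R=axes(av(-6.2,0),tilt);st=readout.state()
off=np.array([.0015,.001,-.022])
delta(st,np.array([.629,.155,.075+dz])-R@off,R)
S=st["position"]+st["tool_rot"]@off;print("shaft mid est",S.round(4),"tilt",np.degrees(np.arcsin(-st["tool_rot"][2,1])).round(1),"F",st["wrist_force"].round(1),"M",st["wrist_torque"].round(2),st["joint_positions"].round(0))
E
python3 g.py 40 .03
```

```text
clock: 13.15
position: [0.6297, 0.1542, 0.2063]
tool_rot: [[0.994, -0.088, 0.072], [-0.113, -0.764, 0.635], [-0.001, -0.639, -0.769]]
wrist_force: [-0.9, -0.2, -5.8]
gripper_width: 0.45
grip_force: 72.7
shift [-0.0022  0.0631  0.1003] rotvec [ 0.25 -0.15 -0.26]
shaft mid est [0.6295 0.1393 0.2225] tilt 39.7 F [-0.9 -0.2 -5.8] M [-0.76  0.14  0.02] [ -7.   6. 104.  42.  75.  76.]
```

```bash
python3 drive.py '[[0,0,0,-0.0005,0.016,0.025,0.3],[0,0,0,-0.0005,0.016,0.025,0.3],[0,0,0,-0.0005,0.016,0.025,0.3],[0,0,0,-0.0005,0.015,0.025,0.3],[0,0,0,0,0,0,0.3]]' |egrep -v rot
python3 drive.py '[[0,0,0,0,0,0,0.3],[0,0,0,0,0,0,0.3]]' |egrep force
python3 g.py 40 .008
```

```text
clock: 13.78
position: [0.6294, 0.1734, 0.0896]
wrist_force: [-0.3, 0.5, -5.0]
gripper_width: 0.45
grip_force: 72.6
wrist_force: [1.1, -0.0, -5.0]
grip_force: 72.5
shift [-0.004   0.0198  0.0194] rotvec [ 0.06 -0.36  0.15]
shaft mid est [0.633  0.1573 0.1106] tilt 39.9 F [ 1.1 -0.  -5. ] M [-0.81  0.1   0.  ] [ -5.  14. 107.  45.  66.  69.]
```

```bash
python3 drive.py '[[0,-0.3,0.1,-0.002,0.007,0.0065,0.3],[0,0,0,-0.002,0.007,0.0065,0.3],[0,0,0,0,0.006,0.0065,0.3],[0,0,0,0,0,0,0.3],[0,0,0,0,0,0,0.3]]' |egrep -v rot
python3 g.py 40 .002
python3 drive.py '[[0,0,0,0,0.0013,0.0015,0.3],[0,0,0,0,0.0013,0.0015,0.3],[0,0,0,0,0,0,0.3]]' |egrep force
python3 g.py 40 .002
```

```text
clock: 14.65
position: [0.6277, 0.1699, 0.0641]
wrist_force: [-0.4, 0.2, -4.7]
gripper_width: 0.45
grip_force: 72.7
shift [0.0014 0.002  0.0027] rotvec [ 0.02  0.12 -0.12]
shaft mid est [0.6276 0.1549 0.0803] tilt 40.0 F [-0.4  0.2 -4.7] M [-0.8   0.08 -0.01] [ -6.  16. 108.  46.  64.  67.]
wrist_force: [-1.3, 0.4, -0.0]
grip_force: 73.0
shift [0.0012 0.0001 0.0002] rotvec [-0.02  0.1  -0.06]
shaft mid est [0.6278 0.1551 0.0772] tilt 40.0 F [-1.3  0.4 -0. ] M [-0.39  0.05  0.16] [ -6.  16. 108.  46.  64.  66.]
```

```bash
python3 drive.py '[[0,-1,0,0,0.0006,0.0007,0.3],[0,-1,0,0,0,0,0.3],[0,0,0,0,0,0,0.3],[0,0,0,0,0,0,0.3]]' |egrep -v rot
python3 g.py 40 .002
```

```text
clock: 15.52
position: [0.6289, 0.1702, 0.0614]
wrist_force: [-2.1, -0.2, 5.6]
gripper_width: 0.45
grip_force: 73.6
shift [0.0002 0.0006 0.0004] rotvec [-0.08  2.03  0.02]
shaft mid est [0.6296 0.1551 0.0776] tilt 40.1 F [-2.1 -0.2  5.6] M [ 0.14 -0.17  0.35] [ -6.  18. 107.  45.  66.  67.]
```

```bash
python3 drive.py '[[0,2,0,0,0,0,0.3],[0,2,0,0,0,0,0.3],[0,0,0,0,0,0,0.3],[0,0,0,0,0,0,0.3]]' |egrep -v rot
python3 g.py 40 .002
python3 drive.py '[[0,0,0,0,0,0,0.75],[0,0,0,0,0,0,0.75],[0,0,0,0,0,0,0.75],[0,0,0,0,0,0,0.75]]' |egrep -v rot
python3 g.py 40 .002
```

```text
clock: 16.02
position: [0.6284, 0.1692, 0.0603]
wrist_force: [0.2, -5.1, 6.4]
gripper_width: 0.449
grip_force: 73.7
shift [ 0.0006 -0.001   0.0002] rotvec [ 0.04 -2.   -0.06]
shaft mid est [0.6275 0.1543 0.0765] tilt 40.0 F [ 0.2 -5.1  6.4] M [-0.23 -0.18  0.1 ] [ -6.  15. 110.  47.  62.  66.]
clock: 16.52
position: [0.6272, 0.17, 0.0588]
wrist_force: [-0.2, 0.3, -0.6]
gripper_width: 0.749
grip_force: 0.0
shift [ 0.002  -0.0014 -0.0014] rotvec [ 0.03 -1.83 -0.13]
shaft mid est [0.6263 0.1551 0.075 ] tilt 40.0 F [-0.2  0.3 -0.6] M [-0.3   0.02 -0.02] [ -6.  16. 110.  47.  62.  66.]
```

```bash
python3 drive.py '[[0,0,0,0.001,-0.0013,-0.0015,0.75],[-10,0,0,0,0.0038,-0.0003,0.75],[-10,0,0,0,0.0038,-0.0003,0.75],[-10,0,0,0,0.0038,-0.0003,0.75],[-10,0,0,0,0.0038,-0.0003,0.75]]' |egrep "clock|force"
python3 drive.py '[[-10,0,0,0,0.0038,-0.0003,0.75],[-10,0,0,0,0.0038,-0.0003,0.75],[-10,0,0,0,0.0038,-0.0003,0.75],[-10,0,0,0,0.0038,-0.0003,0.75],[0,0,0,0,0,0,0.75]]' |egrep "clock|force"
python3 g.py -40 .002
python3 - <<'E'
from rig import r, eyes, ticket, readout
from h import *
wrist(r,"w6")
E
```

```text
clock: 17.15
wrist_force: [-0.8, 0.1, -0.7]
grip_force: 0.0
clock: 17.77
wrist_force: [0.1, -0.1, -0.2]
grip_force: 0.0
shift [0.0024 0.0016 0.0002] rotvec [ 0.03 -0.16 -1.63]
shaft mid est [0.6267 0.1567 0.0761] tilt -40.0 F [ 0.1 -0.1 -0.2] M [ 0.29 -0.07 -0.03] [ 22.  28.  93. -35.  82. 132.]
```

View pics/w6.png

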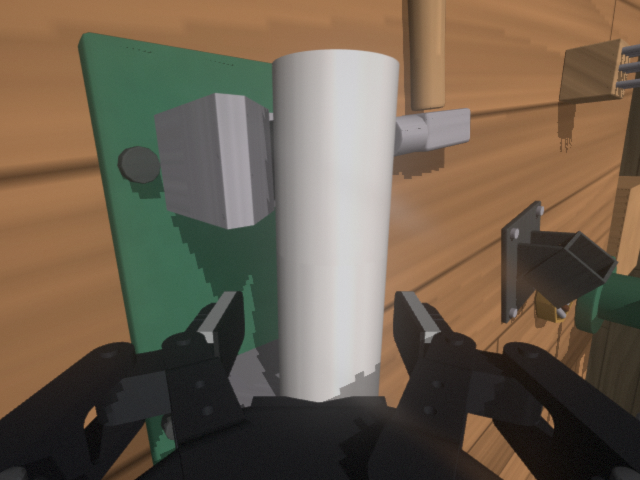

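w6 shows the shaft lying in both V's with its keyed end over the far block. The shaft (columns 279..388, middle ~333) sits about 5 mm right of the finger midpoint (319), so I'll recentre before gripping.

```bash
sed -i 's/-.022\]/-.0245]/; s/av(-6.2,0)/av(-6.2,float(sys.argv[3]))/; s/\.0015,\.001,/.0015,.0005,/' g.py
python3 g.py -40 .002 2
```

```text
shift [0.0024 0.0008 0.0031] rotvec [-0.03  1.36 -0.46]
shaft mid est [0.6274 0.1578 0.0788] tilt -39.9 F [ 0.7 -0.   0.1] M [ 0.29 -0.02 -0.05] [ 22.  28.  93. -35.  82. 132.]
```

```bash
cat > ax.py <<'E'
from h import *
def axis(s,L1,L2,R1,R2,rad=.02):
    """axis line in tool coords from left/right silhouette lines"""
    T=np.array(s["tool_from_camera"]);d=lambda u:T[:3,:3]@np.linalg.inv(K(s))@[u[0],u[1],1.]
    n1=np.cross(d(L1),d(L2));n1/=np.linalg.norm(n1);n2=np.cross(d(R1),d(R2));n2/=np.linalg.norm(n2)
    m=d(((L1[0]+R1[0])/2,L1[1]));n1*=np.sign(n1@m);n2*=np.sign(n2@m)
    a=np.cross(n1,n2);a/=np.linalg.norm(a);a*=np.sign(a[0])
    # point p: n1.(p-c)=rad, n2.(p-c)=rad, p.x=0
    c=T[:3,3];p=np.linalg.solve(np.array([n1,n2,[1,0,0]]),[rad+n1@c,rad+n2@c,0]);return p,a
E
python3 - <<'E'
from ax import *
g=cv2.cvtColor(load("w6.npz")["image"],cv2.COLOR_BGR2GRAY).astype(float)
for y in(80,240,280,320,350):
    d=np.abs(np.diff(cv2.GaussianBlur(g,(3,3),0)[y]));print(y,260+d[260:295].argmax(),370+d[370:405].argmax())
p,a=axis(load("w6.npz"),(273,80),(280,350),(396,80),(383,350));print((p*1e3).round(1),np.degrees(a[1:]).round(1))
p,a=axis(load("w5.npz"),(256,66),(268,390),(383,66),(370,390));print("w5",(p*1e3).round(1),np.degrees(a[1:]).round(1))
E
```

```text
80 271 403
240 279 387
280 279 384
320 280 392
350 281 398
[  0.    6.6 -21.8] [0.2 1.8]
w5 [  0.    0.9 -24.7] [0.1 1.5]
```

```bash
python3 drive.py '[[0,0.7,-0.2,0.002,0.0045,0.003,0.75],[0,0,0,0,0,0,0.75]]' |egrep "clock|force"
python3 - <<'E'
from rig import r, eyes, ticket, readout
from ax import *
s=wrist(r,"w7");g=cv2.cvtColor(s["image"],cv2.COLOR_BGR2GRAY).astype(float)
for y in(80,100,240,260,280,300,320):
    d=np.abs(np.diff(cv2.GaussianBlur(g,(3,3),0)[y]));print(y,245+d[245:290].argmax(),355+d[355:400].argmax())
E
python3 drive.py '[[0,0,0,0,0,0,0.5],[0,0,0,0,0,0,0.3],[0,0,0,0,0,0,0.3]]' 20 |egrep "clock|force|width"
python3 drive.py '[[0,0,0,0,0,0,0.3],[0,0,0,0,0,0,0.3]]' |egrep "clock|force|width"
python3 g.py -40 .002 2
```

```text
clock: 18.08
wrist_force: [0.6, -0.2, -0.2]
grip_force: 0.0
80 245 390
100 245 391
240 250 361
260 251 361
280 252 360
300 252 393
320 253 392
clock: 18.5
wrist_force: [1.2, 5.4, -1.4]
gripper_width: 0.463
grip_force: 20.7
clock: 18.75
wrist_force: [0.3, 5.1, -0.5]
gripper_width: 0.46
grip_force: 20.7
shift [-0.0004 -0.0045  0.0012] rotvec [-0.04  0.55 -0.39]
shaft mid est [0.6292 0.1522 0.0809] tilt -39.9 F [ 0.3  5.1 -0.5] M [ 0.95 -0.2   0.06] [ 22.  27.  94. -36.  81. 132.]
```

```bash
python3 drive.py '[[0,0,0,0,-0.002,0,0.3],[0,0,0,0,0,0,0.3],[0,0,0,0,0,0,0.3]]' |egrep "clock|force|width"
python3 drive.py '[[0,0,0,0,-0.002,0,0.3],[0,0,0,0,0,0,0.3],[0,0,0,0,0,0,0.3]]' |egrep "clock|force|width"
python3 g.py -40 .002 2
python3 - <<'E'
from rig import r, eyes, ticket, readout
from ax import *
s=wrist(r,"w8");g=cv2.cvtColor(s["image"],cv2.COLOR_BGR2GRAY).astype(float)
for y in(80,100,240,260,280):
    d=np.abs(np.diff(cv2.GaussianBlur(g,(3,3),0)[y]));print(y,245+d[245:295].argmax(),355+d[355:405].argmax())
E
```

```text
clock: 19.12
wrist_force: [-0.1, 3.3, 2.9]
gripper_width: 0.46
grip_force: 20.8
clock: 19.5
wrist_force: [-0.9, 0.2, 6.1]
gripper_width: 0.46
grip_force: 21.2
shift [-0.0004 -0.0028  0.0011] rotvec [ 0.21  0.64 -0.49]
shaft mid est [0.6294 0.1536 0.0796] tilt -40.2 F [-0.9  0.2  6.1] M [-0.38  0.02 -0.41] [ 22.  28.  93. -36.  82. 132.]
80 257 395
100 258 396
240 265 375
260 264 374
280 266 373
```

```bash
sed -i 's/\.629,\.155,\.075/.629,.1535,.077/' g.py
python3 drive.py '[[0,0,0,0,0,0,0.3],[0,0,0,0,0,0,0.3],[10,0,0,0,-0.00425,-0.0004,0.3],[0,0,0,0,0,0,0.3]]' 60 |egrep "clock|force|width"
python3 g.py -30 .002 2
python3 drive.py '[[10,0,0,0,-0.00425,-0.0004,0.3],[10,0,0,0,-0.00425,-0.0004,0.3],[0,0,0,0,0,0,0.3]]' |egrep "clock|force|width"
python3 g.py -10 .002 2
```

```text
clock: 20.05
wrist_force: [2.2, 0.0, 7.4]
gripper_width: 0.451
grip_force: 63.1
shift [-0.0013 -0.0009  0.0008] rotvec [ 0.03  0.42 -0.68]
shaft mid est [0.6304 0.153  0.0801] tilt -30.0 F [2.2 0.  7.4] M [-0.31 -0.32 -0.01] [ 19.  24.  96. -29.  75. 128.]
clock: 20.42
wrist_force: [-1.6, -2.2, 10.6]
gripper_width: 0.45
grip_force: 64.3
shift [-0.0007 -0.0011  0.0003] rotvec [ 0.16  0.32 -0.89]
shaft mid est [0.6297 0.1524 0.0795] tilt -10.1 F [-1.6 -2.2 10.6] M [-0.81  0.19 -0.65] [ 13.  17. 101. -11.  64. 115.]
```

```bash
python3 drive.py '[[10,0,0.2,0,-0.005,-0.0008,0.3],[10,0,0.2,0,-0.00425,-0.0004,0.3],[0,0,0,0,0,0,0.3]]' |egrep "clock|force|width"
python3 g.py 10 .002 2
python3 drive.py '[[10,0,0.2,0,-0.00425,-0.0004,0.3],[10,0,0.2,0,-0.00425,-0.0004,0.3],[0,0,0,0,0,0,0.3]]' |egrep "clock|force|width"
python3 g.py 30 .002 2
```

```text
clock: 20.8
wrist_force: [-5.2, -11.4, 13.7]
gripper_width: 0.448
grip_force: 66.7
shift [-0.0011 -0.0014  0.0004] rotvec [ 0.28  0.02 -1.2 ]
shaft mid est [0.63   0.152  0.0792] tilt 9.8 F [ -5.2 -11.4  13.7] M [-1.57  0.5  -0.19] [  5.  14. 105.  11.  57.  97.]
clock: 21.18
wrist_force: [-2.1, -10.7, 7.4]
gripper_width: 0.447
grip_force: 66.6
shift [-0.0006 -0.0015 -0.0011] rotvec [ 0.13 -0.33 -1.7 ]
shaft mid est [0.6294 0.1527 0.0773] tilt 29.9 F [ -2.1 -10.7   7.4] M [-0.84  0.54 -0.19] [ -2.  14. 109.  36.  58.  76.]
```

```bash
python3 drive.py '[[0,0,-0.8,0,0.0006,-0.0012,0.3],[0,0,0,0,0,0,0.3]]' |egrep "force"
python3 drive.py '[[4,0,-0.4,0,-0.0017,-0.0001,0.3],[0,0,0,0,0,0,0.3]]' |egrep "force"
python3 g.py 34 .002 2
python3 drive.py '[[4,0,-0.3,0,-0.0014,-0.0001,0.3],[0,0,0,0,0,0,0.3]]' |egrep "force"
python3 g.py 38 .002 2
python3 drive.py '[[3,0,0,0,-0.001,-0.0001,0.3],[0,0,0,0,0,0,0.3],[0,0,0,0,0,0,0.3]]' |egrep "force"
python3 g.py 41 .002 2
```

```text
wrist_force: [-0.0, -7.5, 4.7]
grip_force: 66.0
wrist_force: [-0.5, -5.4, 5.5]
grip_force: 66.1
shift [-0.0003 -0.0001 -0.0007] rotvec [ 0.08 -0.36 -0.32]
shaft mid est [0.6292 0.1538 0.0784] tilt 33.9 F [-0.5 -5.4  5.5] M [-0.48  0.37 -0.35] [ -4.  15. 109.  40.  59.  70.]
wrist_force: [-0.5, -4.1, 5.7]
grip_force: 66.1
shift [-0.0003  0.     -0.0007] rotvec [ 0.01 -0.36 -0.02]
shaft mid est [0.6293 0.1539 0.0785] tilt 38.0 F [-0.5 -4.1  5.7] M [-0.21  0.41 -0.43] [ -5.  15. 109.  45.  61.  66.]
wrist_force: [-0.2, -4.1, 6.4]
grip_force: 66.2
shift [-0.0003  0.0002 -0.0007] rotvec [ 0.06 -0.34  0.1 ]
shaft mid est [0.6292 0.1541 0.0786] tilt 40.9 F [-0.2 -4.1  6.4] M [-0.16  0.36 -0.27] [ -6.  16. 109.  48.  62.  63.]
```

```bash
python3 g.py 41 0 0 | head -1
python3 drive.py '[[0,0,0,0,0,0,0.75],[0,0,0,0,0,0,0.75],[0,0,0,0,0,0,0.75],[0,0,0,0,0,0,0.75]]' |egrep "force|width"
python3 g.py 41 0 0
python3 - <<'E'
from rig import r, eyes, ticket, readout
from ax import *
s=wrist(r,"w9");g=cv2.cvtColor(s["image"],cv2.COLOR_BGR2GRAY).astype(float)
for y in(80,100,150,200,240,260,280,300):
    d=np.abs(np.diff(cv2.GaussianBlur(g,(3,3),0)[y]));print(y,230+d[230:300].argmax(),345+d[345:410].argmax())
E
```

```text
shift [-0.001   0.0015  0.0008] rotvec [ 0.06 -1.85  1.41]
wrist_force: [0.0, 0.6, 0.8]
gripper_width: 0.75
grip_force: 0.0
shift [-0.0006  0.001   0.0006] rotvec [ 0.06 -1.9   1.45]
shaft mid est [0.6288 0.1539 0.0781] tilt 40.9 F [0.  0.6 0.8] M [-0.35  0.08  0.01] [ -6.  16. 110.  48.  62.  63.]
80 253 378
100 254 377
150 256 396
200 259 392
240 260 372
260 261 372
280 262 371
300 243 393
```

View pics/w9.png

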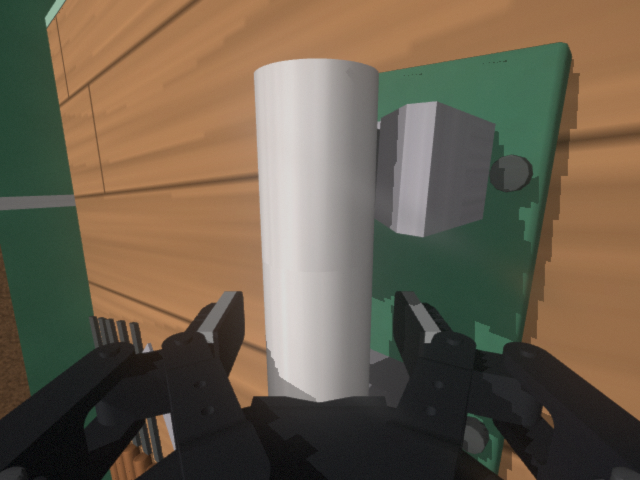

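w9 shows the shaft's sides at columns 253..378 (row 80) and 262..371 (row 280). It is still parallel to my tool, which is pitched up 2°, so the shaft still rides on the key. I'll regrip, preload the keyed end downward and search by small turns.

```bash
python3 drive.py '[[0,0,0,0,-0.001,0,0.75],[0,0,0,0,0,0,0.3],[0,0,0,0,0,0,0.3],[0,0,0,0,0,0,0.3]]' 60 |egrep "clock|force|width"
python3 g.py 41 0 0
python3 drive.py '[[0,-1.4,1.1,0,0.0,0,0.3],[0,0,0,0,0,0,0.3],[0,0,0,0,0,0,0.3]]' |egrep "clock|force|width"
python3 g.py 41 0 0
```

```text
clock: 23.35
wrist_force: [-1.2, -3.8, 1.4]
gripper_width: 0.45
grip_force: 60.1
shift [-0.0013  0.0018  0.0014] rotvec [ 0.09 -1.99  1.48]
shaft mid est [0.6294 0.1539 0.0794] tilt 40.9 F [-1.2 -3.8  1.4] M [-0.57  0.14  0.12] [ -6.  16. 109.  48.  62.  63.]
clock: 23.72
wrist_force: [-2.2, -4.7, 3.7]
gripper_width: 0.45
grip_force: 60.4
shift [-0.0015  0.0023  0.0015] rotvec [ 0.05 -0.61  0.36]
shaft mid est [0.6303 0.1541 0.0797] tilt 41.0 F [-2.2 -4.7  3.7] M [-0.44  0.02  0.06] [ -6.  17. 109.  47.  63.  65.]
```

```bash
python3 drive.py '[[0,0,0,0,0.001,0.0011,0.3],[0,0,0,0,0,0,0.3]]' |egrep "force: \["
python3 g.py 41 0 0
python3 drive.py '[[-3,0,0,0,0.0013,0,0.3],[0,0,0,0,0,0,0.3]]' |egrep "force: \["
python3 g.py 38 0 0
python3 drive.py '[[-3,0,0,0,0.0013,0,0.3],[0,0,0,0,0,0,0.3]]' |egrep "force: \["
python3 g.py 35 0 0
python3 drive.py '[[-3,0,0,0,0.0013,0,0.3],[0,0,0,0,0,0,0.3]]' |egrep "force: \["
python3 g.py 32 0 0
```

```text
wrist_force: [-5.9, -6.0, 11.1]
shift [-0.0016  0.0023  0.0014] rotvec [-0.04 -0.58  0.42]
shaft mid est [0.6304 0.1541 0.0796] tilt 41.0 F [-5.9 -6.  11.1] M [-0.09  0.4   0.39] [ -6.  17. 109.  47.  64.  65.]
wrist_force: [-3.5, -7.2, 8.1]
shift [-0.0023  0.002   0.0015] rotvec [ 0.08 -0.73  0.41]
shaft mid est [0.6311 0.1539 0.0795] tilt 37.9 F [-3.5 -7.2  8.1] M [-0.31  0.16 -0.03] [ -5.  16. 108.  44.  62.  68.]
wrist_force: [-2.5, -7.2, 6.7]
shift [-0.0026  0.0018  0.0016] rotvec [ 0.1  -0.78  0.36]
shaft mid est [0.6313 0.1538 0.0794] tilt 34.9 F [-2.5 -7.2  6.7] M [-0.48 -0.01 -0.1 ] [ -4.  15. 108.  41.  61.  70.]
wrist_force: [-2.5, -8.0, 7.1]
shift [-0.0027  0.0016  0.0016] rotvec [ 0.11 -0.82  0.32]
shaft mid est [0.6314 0.1538 0.0793] tilt 31.9 F [-2.5 -8.   7.1] M [-0.56 -0.04 -0.19] [ -3.  15. 108.  37.  60.  73.]
```

```bash
cat > chk.py <<'E'
# world elevation / yaw / z of released shaft from silhouette
from rig import r, eyes, ticket, readout
from ax import *
import sys
s=wrist(r,sys.argv[1]);st=readout.state();T=np.array(s["tool_from_camera"])
g=cv2.GaussianBlur(cv2.cvtColor(s["image"],cv2.COLOR_BGR2GRAY),(3,3),0).astype(float)
def side(lo,hi):
    P=[]
    for y in list(range(72,112,4))+list(range(236,288,4)):
        d=np.abs(np.diff(g[y]));k=lo+d[lo:hi].argmax();P.append((k+.5,y))
    P=np.array(P);m=np.ones(len(P),bool)
    for _ in range(6):
        c=np.polyfit(P[m,1],P[m,0],1);e=np.abs(np.polyval(c,P[:,1])-P[:,0]);m=e<max(2,np.median(e)*2)
    return c,int(m.sum())
l,nl=side(235,292);q,nq=side(350,402)
mid=(np.array(l)+q)/2
print("edges row80/280:",[round(float(np.polyval(k,y)),1) for k in(l,q) for y in(80,280)],nl,nq,"mid slope px/200:",round(mid[0]*200,2))
R=st["tool_rot"]
# brute fit of elevation: project axis line through tool
best=[]
p,a=axis(s,(np.polyval(l,80),80),(np.polyval(l,280),280),(np.polyval(q,80),80),(np.polyval(q,280),280))
print("axis tool y,z mm",(p[1:]*1e3).round(1),"yaw in tool deg",np.degrees(a[1]).round(2),"pitch",np.degrees(a[2]).round(2))
for el in(0,2):
    v=R.T@av(-6.2,el);print("expected yaw in tool for el",el,np.degrees(v[1]).round(2))
E
python3 drive.py '[[0,0,0,0,0,0,0.75],[0,0,0,0,0,0,0.75],[0,0,0,0,0,0,0.75],[0,0,0,0,0,0,0.75]]' |egrep "force|width"
python3 chk.py w10; python3 g.py 32 0 0
```

```text
wrist_force: [-1.2, -0.8, 0.5]
gripper_width: 0.747
grip_force: 0.0
edges row80/280: [263.4, 269.1, 390.6, 378.7] 23 18 mid slope px/200: -3.08
axis tool y,z mm [  1.2 -23.4] yaw in tool deg 0.57 pitch -0.31
expected yaw in tool for el 0 0.25
expected yaw in tool for el 2 -0.81
shift [-0.0008  0.001  -0.0002] rotvec [ 0.05 -0.58  0.25]
shaft mid est [0.6296 0.1544 0.0774] tilt 31.9 F [ 0.3  0.4 -0.5] M [-0.24  0.02 -0.04] [ -3.  15. 108.  37.  60.  73.]
```

```bash
python3 drive.py '[[-10,0,0,0,0.005,-0.0004,0.8],[-10,0,0,0,0.0042,-0.0004,0.8],[-10,0,0,0,0.0042,-0.0004,0.8],[-10,0,0,0,0.0042,-0.0004,0.8],[-10,0,0,0,0.0042,-0.0004,0.8]]' |egrep "force: \["
python3 drive.py '[[-10,0,0,0,0.0042,-0.0004,0.8],[-10,0,0,0,0.0042,-0.0004,0.8],[0,0,0,0,0,0,0.8],[0,0,0,0,0,0,0.8]]' |egrep "force: \[|clock"
python3 chk.py w11; python3 g.py -38 0 0
```

```text
wrist_force: [-0.6, -0.3, -0.4]
clock: 26.4
wrist_force: [-0.0, -0.1, 0.6]
edges row80/280: [247.7, 259.4, 374.4, 367.7] 20 23 mid slope px/200: 2.53
axis tool y,z mm [ -0.1 -21.1] yaw in tool deg -0.38 pitch -1.02
expected yaw in tool for el 0 -0.55
expected yaw in tool for el 2 0.68
shift [-0.0013 -0.0009  0.0012] rotvec [-0.06 -0.45 -0.55]
shaft mid est [0.6301 0.1534 0.0786] tilt -37.9 F [-0.2  0.5 -0.4] M [ 0.33 -0.04  0.05] [ 21.  27.  94. -34.  80. 130.]
```

The readings at +32° and -38° tilt together give a shaft elevation of about -0.1° (riding on the key would be ~1.9°), so the shaft has dropped home. Retreating.

```bash
python3 drive.py '[[0,0,0,0,0,-0.01,0.9],[0,0,0,0,0,-0.02,0.9],[0,0,0,0,0,-0.03,0.9],[0,0,0,0,0,-0.04,0.9],[0,0,0,0,0,-0.04,0.9]]' |egrep "force: \[|clock|pos"
python3 drive.py '[[0,0,0,0,0,-0.03,0.9],[0,0,0,0,0,0,0.9],[0,0,0,0,0,0,0.9]]' |egrep "force: \[|clock|pos"
python3 - <<'E'
from rig import r, eyes, ticket, readout
from h import *
s=wrist(r,"w12");t=eyes.snapshot("top")
# expected rims for home vs riding
ex=av(-6.2,0);C=np.array([.6295,.1535,.075]);up=np.array([0,0,1.]);la=np.cross(up,ex)
for nm,el,dz in(("home",0,0),("ride",1.9,.002)):
    a=av(-6.2,el);u=np.cross(a,la)
    for sg in(1,-1):
        print(nm,sg,[proj(s,C+[0,0,dz]+sg*.09*a+.02*(np.cos(k)*la+np.sin(k)*u)).round(1).tolist() for k in(0,1.57,3.14)])
g=cv2.GaussianBlur(cv2.cvtColor(s["image"],cv2.COLOR_BGR2GRAY),(3,3),0).astype(int)
np.save("w12g.npy",g)
_,b=cv2.threshold(g.astype(np.uint8),195,255,0);n,l,stt,c=cv2.connectedComponentsWithStats(b)
print([(x[:5].tolist()) for x in stt if x[4]>800])
E
```

```text
clock: 27.08
position: [0.6355, 0.2267, 0.1715]
wrist_force: [0.6, 0.1, -0.2]
clock: 27.45
position: [0.6365, 0.2435, 0.1918]
wrist_force: [-1.2, 0.1, -0.5]
home 1 [[293.2, 118.4], [330.3, 117.5], [333.4, 121.2]]
home -1 [[298.8, 333.1], [330.5, 334.8], [333.1, 320.2]]
ride 1 [[297.0, 117.8], [334.7, 117.9], [337.3, 120.7]]
ride -1 [[298.2, 332.7], [329.8, 335.0], [332.5, 319.8]]
[[0, 0, 640, 480, 302790], [312, 119, 23, 218, 4410]]
```

```bash
python3 - <<'E'
import numpy as np
g=np.load("w12g.npy")
for y in(126,140,150,160,220,240,260,310,320):
    d=np.abs(np.diff(g[y]));print(y,[280+int(k) for k in np.where(d[280:350]>12)[0]])
E
```

```text
126 [339, 340]
140 [286, 287, 346]
150 [286, 287]
160 [286, 287, 288, 345, 346]
220 [294, 338, 339]
240 [338, 339]
260 [294, 295, 338, 339]
310 [281, 282, 283, 290, 291, 292, 297, 337, 338]
320 [282, 283, 291, 292, 297, 337, 338]
```

```bash
python3 -c "
from rig import r, eyes, ticket, readout
print(readout.state()['clock'],readout.state()['joint_velocities'].round(2));print(ticket.finish_job())"
```

```text
27.55 [-0.25  0.24  0.1   0.06  0.04 -0.01]
the job is handed in; nothing more can be done
None
```

The shaft is lying in both V-blocks with its keyway end on the keyed block, released, and the job was handed in at 27.6 s of the 67 s; camera readings put it level to about 0.3° (riding on the key would be about 1.9°), so I believe it dropped home, but I inferred that from the pictures rather than feeling a clear drop, and handing in returned no verdict.

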